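# Shut the tack box and show a shoe sole to the inspection camera

### The job

Press the cover of the tack box down until its catch snaps and holds it shut, so that no tack can stray into the work. Then pick up the full-length shoe sole with the heel and hold it in the air squarely in front of the little upward-looking inspection camera, 160 mm from its lens: tread facing the lens, middle of the sole on the lens axis, toe to the robot's left, sole lengthwise along the long side of the camera head. Finish while still holding it there, steady and touching nothing else, and leave the half sole, the hammer and the jar where they are.

Things in the scene. Friction and masses are not known exactly. Their poses are not given: they have to be found in the camera images.
- sole: Full-length brown leather sole (269 mm long, 92 mm at its widest, about 0.22 kg) with a black 18 mm heel block, standing tread down, toe roughly to the robot's left. Origin: on the tread plane under mid-waist. x to the toe, z up. Forefoot (x 11 to 147 mm) 12 mm thick, on the bench; waist arched, middle 8 mm clear of the bench; heel part to x -120 mm, 64 mm wide, 30 mm high.
- sole_waist (a point): Middle of the sole's waist, 15 mm above the tread plane, over the sole's origin: the place to grip, across the waist's 56 mm width (y), clear from x -40 to 11 mm; 12 mm thick. Within 15 mm of the centre of mass. Axes as sole.
- sole_tread (a point): The sole's origin on its tread plane: the middle of the sole that must be brought to view_point. Axes as sole.
- sole_toe (a point): Tip of the sole's toe, at x 147, y 7, z 6 mm of sole.
- tackbox: Grey steel box of tacks, fixed to the bench: 90 (x) x 120 (y) x 45 mm high, origin under its centre; its far side (+x) carries the hinge of the cover, its near side (-x, towards the robot) a snap catch that stands 23 mm off the wall, 45 mm high.
- cover (a joint): Angle of the tack box's cover: 0 shut, growing as its near edge rises; it starts 0.55 to 0.95 rad open. A light spring (about 2 N at the near edge) lifts it back when not caught. The snap catch bars the last 6 degrees: it gives way with a jolt at about 10 N on cover_press (press on past it to the rim), then holds the cover at under 0.06 rad; a push of 25 N does no harm.
- cover_press (a point): Place to press on the cover: on its top face, middle of its width, 78 mm from the hinge (the cover is 92 mm long and 122 mm wide, 5 mm thick). Turns with the cover: x in the cover's plane to the hinge, z out of its top face.
- cover_hinge (a point): Middle of the cover's hinge axis, 45 mm above the bench, on the underside plane of the cover; the axis runs along the box's y. Turns with the cover.
- camera: The inspection camera, fixed to the bench: base plate 110 x 120 x 12 mm with two aluminium cheeks and a black head (70 mm wide along y, 50 mm the other way, at most 91 mm high). Origin under the centre of the plate. The head looks up and leans 30 degrees from vertical towards the camera's -x (the robot's side).
- lens (a point): Centre of the camera's lens front, 80 mm above the bench. z is the lens axis, out of the lens; y the long side of the head, to the robot's left.
- view_point (a point): The point in the air on the lens axis, 160 mm in front of the lens (about 220 mm above the bench), where sole_tread belongs. Axes as lens: the sole's z along its z, the sole's x (toe) along its y.
- half_sole: Bystander: a short flat brown half sole without heel, 120 x 88 x 7 mm, loose on the bench.
- hammer: Bystander: a 240 mm hammer lying loose on the bench.
- jar: Bystander: a closed amber jar, 68 mm across and 75 mm high, standing loose on the bench.

How it is judged:
On the way, in this order (a step that is already met when the one before it is completed fails the run):
1. the tack box's cover is shut and its catch alone holds it, the robot off it (value of joint cover below 0.06 rad and contact force between tackbox and the arm below 0.2 N and contact force between tackbox and the fingers below 0.2 N), for 0.4 s.
2. the sole is lifted clear of the bench in the fingers (height (world z) of sole_tread above 0.08 m and contact force between sole and the fingers above 2 N), for 0.2 s.
At the end, for the whole second after the job is handed in: Cover shut (under 0.06 rad). Sole in the fingers, still, touching nothing else; its middle within 25 mm of the point 160 mm before the lens, tread square to the lens within 12 degrees, length along the head's long side within 14 degrees, toe to the robot's left (value of joint cover below 0.06 rad and distance between sole_tread and view_point below 0.025 m and angle between the z axis of sole and the z axis of view_point, either way round below 0.21 rad and angle between sole's own z axis and vertical below 1.2 rad and angle between the x axis of sole and the y axis of view_point, either way round below 0.25 rad and y of sole_toe in the frame of view_point above 0.1 m and contact force between sole and the fingers above 2 N and linear speed of sole below 0.03 m/s and angular speed of sole below 0.2 rad/s and contact force between sole and camera below 0.3 N and contact force between sole and tackbox below 0.3 N and contact force between sole and jar below 0.3 N and contact force between sole and hammer below 0.3 N and contact force between sole and half_sole below 0.3 N); the arm keeps its last pose, push and grip.
It fails at once if half sole, hammer or jar moved by more than 30 mm (distance of any of half_sole, hammer, jar from where it was at the start of the episode above 0.03 m).
It fails at once if the sole is taken up while the tack box is still open (height (world z) of sole_tread above 0.03 m and value of joint cover above 0.12 rad).
It also fails if it takes over 56 s, if anything falls off the work surface, if the arm or the gripper's body presses on something with over 40 N, if the wrist force passes 120 N, or if a joint passes its speed limit or range.

### The arm

A 6-joint arm with a two-finger parallel gripper is mounted at the origin on the work surface. World frame = base frame: x ahead of the robot, y to its left, z up, the work surface at z = 0. Lengths are in m, angles in rad, forces in N, time in s.
With the tool pointing down it reaches from about 0.225 to 0.875 m from the base axis. Payload 3.4 kg.
Tool frame: the origin (TCP) lies at the very end of the fingers, on their centre line; the grasp point (between the pads) lies behind it (manip.grasp_offset is the z of the grasp point in the tool frame, in m); z points along the fingers, y is the line along which they close (so a half turn about z gives the same grasp; the last joint's range is limited). The gripper opens to 85 mm and grips with 20 to 120 N. Pads are 22 mm wide; open, the fingers measure 114 mm over their backs; the gripper's body (76 mm by 85 mm) begins 54 mm behind the grasp point. The pads swing forward as they close: fully open they stand 13 mm farther back than shut.
Start: joints at [-1.228, 0.276, 1.505, -0, 1.361, -0.121], TCP at [0.257, -0.514, 0.231] pointing down, gripper open.
Joint ranges: [-2.89, 2.89], [-0.75, 2.08], [0.22, 2.7], [-1.18, 4.32], [0.11, 2.71], [-2.7, 2.7]. Speed limits (rad/s): [2.57, 2.57, 3.14, 3.14, 3.14, 3.14].

### API

Orientations are given as a unit quaternion [w, x, y, z].
In Python, from rig import manip gives the robot as it stands.
- The arm moves only by the shell command python3 -m pendant 'ROWS' [FORCE]. ROWS is JSON, a list of rows, each an object of numbers: "dx", "dy", "dz": the shift along the tool's x, y, z in m; "rx", "ry", "rz": the turn, a rotation vector about the tool's x, y, z in degrees; "hand": the finger opening in m, from 0 to 0.0854. In form: [{"dx": .., "dy": .., "dz": .., "rx": .., "ry": .., "rz": .., "hand": ..}, ...]. A call has 1 to 12 rows; each row shifts and turns the commanded pose from where the row before left it, along the tool's axes as they then stand; what a row does not reach is not made up. A row lasts 1/12 s, in which the tool goes at most 41.7 mm and 7.16 degrees, less where a joint would pass 70% of its speed; a pose out of reach is approached as far as the arm can. A call is refused whole if a number of a shift passes 0.0417 or a number of a turn 7.16, either way. A call with a gripper value outside its range is refused whole. The fingers move at their own pace and stop on an object; FORCE is the grip in N (left out, the last holds). Time passes only in rows, so rows that do not move let the fingers close. It gives the time, the measured TCP pose, the force, the opening and the grip force at its end, in the units of the state.
- manip.get_state(): the state, without advancing time (a new reading comes with each control period).
- manip.get_image(name): name is "scene" or "top" or "wrist"; returns a dict with "frame" (480x640x3 uint8, red, green, blue), "fx", "fy", "cx", "cy" (pixels), "position" and "attitude" of the camera in the world; the wrist camera has in their place "mount" (4x4, takes a point from camera to tool coordinates, whose origin is the TCP and whose axes are the flange's). Camera axes: x right, y up, looking along -z (the intrinsics and any distortion apply to the point x, -y, -z); pixel columns grow to the right and rows downward; lengths in m; the calibration is good to about 2 mm. A picture is of the moment at which its call begins: read the wrist's pose just before it. There is no depth.
- manip.sign_off(): hands the job in; it is judged then, once.
The state is a dict: "clock": time; "qpos": joint angles; "qd": joint speeds; "effort": joint torques, N m; "position": TCP position; "ee_rot": TCP orientation; "contact_force": force on the tool from outside, world axes, zero at the start; "moment": the same for the moment, N m; "width": finger opening in m; "gripper_force": force on a finger pad.
Only numpy, scipy, OpenCV 4.12 (cv2) and the standard library are available. Lean on these libraries where they do the work, as an engineer would, in place of code of your own. Each camera call takes 0.05 s, during which the arm holds its last target. There are 200 camera calls.

## Working session

There is one attempt and no reset: what is moved stays moved. The work goes in short steps, Python scripts to look and compute and a shell command to move; the robot and the scene stay as the last step left them, time stands still between calls to the robot, and variables do not carry over. Pictures are saved under pics/ and viewed, at most 10 in all, crops included, and the job is handed in when it is done.

```bash
ls; mkdir -p pics; cat > h.py <<'E'
import numpy as np, cv2
from scipy.spatial.transform import Rotation as R
from rig import manip
def q2R(q): return R.from_quat([q[1],q[2],q[3],q[0]])
E
python3 - <<'E'
from h import *
print(manip.get_state(), manip.grasp_offset)
for n in ("scene","top"):
    im=manip.get_image(n)
    print(n,{k:v for k,v in im.items() if k!="frame"})
    cv2.imwrite(f"pics/{n}0.png",im["frame"][:,:,::-1])
    np.save(f"{n}0.npy",im,allow_pickle=True)
E
```

```text
pics
{'clock': 0.0, 'qpos': array([-1.22801064e+00,  2.76607364e-01,  1.50614543e+00,  2.24786180e-05,
        1.36065693e+00, -1.20967691e-01]), 'qd': array([-5.30720917e-04, -1.71158040e-03, -3.61445085e-05, -1.07437024e-03,
       -4.58294672e-04,  4.75841873e-04]), 'effort': array([-4.77238664e-04, -4.16777515e+01, -2.45800638e+01, -7.09961796e-05,
        1.12179236e-02,  1.00226924e-05]), 'position': array([ 0.25704609, -0.51376816,  0.23042773]), 'ee_rot': array([-9.04170338e-04,  9.73236977e-01,  2.29802003e-01, -8.96359653e-05]), 'contact_force': array([-0.61241801, -0.12797791,  1.05943059]), 'moment': array([0.021591  , 0.00057873, 0.02035605]), 'gripper_force': 0.0, 'width': 0.08540975567378746} -0.0187
scene {'fx': 507.98903509724494, 'fy': 507.98903509724494, 'cx': 320.08206940091367, 'cy': 233.52251694240354, 'position': array([0.99532745, 0.43365173, 1.15323469]), 'attitude': array([0.34407147, 0.09975926, 0.23833235, 0.9026963 ])}
top {'fx': 438.65186706149296, 'fy': 438.65186706149296, 'cx': 321.4755753837102, 'cy': 231.75624397984734, 'position': array([ 0.46413337, -0.01342796,  1.3061424 ]), 'attitude': array([ 0.71124857,  0.04417632, -0.04357851, -0.70019629])}
```

View pics/top0.png

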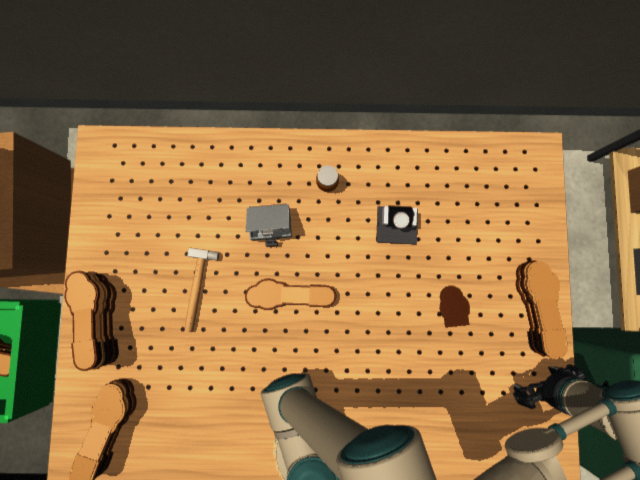

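View pics/scene0.png

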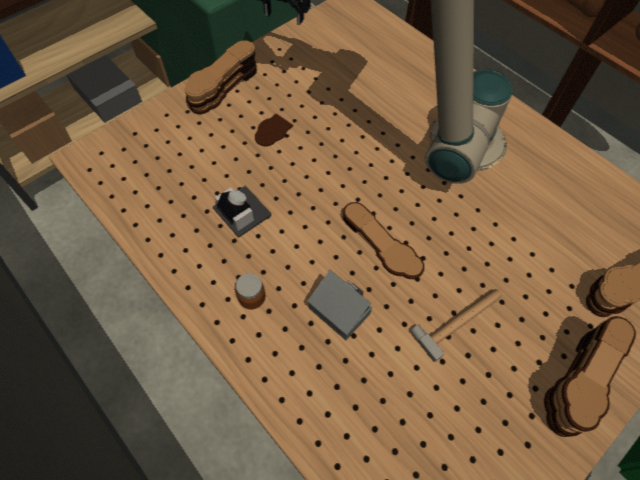

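The top view shows the sole (toe at 247,294, heel at 335,297), the box (268,222; catch at 272,243), the camera (398,223), the jar (328,179), the hammer (200,290) and the half sole (454,307). The scene view shows the same things: sole (383,240), box (340,303), camera (240,210). I'll look at enlarged crops next, with bench-plane coordinates.

```bash
cat >> h.py <<'E'
def ray(im,u,v):
    d=np.array([(u-im["cx"])/im["fx"],-(v-im["cy"])/im["fy"],-1.0])
    d=q2R(im["attitude"]).apply(d); return np.array(im["position"]),d
def onz(im,u,v,z):
    p,d=ray(im,u,v); return p+d*(z-p[2])/d[2]
def tri(rays):
    A=np.zeros((3,3));b=np.zeros(3)
    for p,d in rays:
        d=d/np.linalg.norm(d);M=np.eye(3)-np.outer(d,d);A+=M;b+=M@p
    x=np.linalg.solve(A,b)
    return x,[np.linalg.norm(np.cross(x-p,d/np.linalg.norm(d))) for p,d in rays]
def wristimg(name=None):
    s=manip.get_state(); im=dict(manip.get_image("wrist"))
    T=np.eye(4);T[:3,:3]=q2R(s["ee_rot"]).as_matrix();T[:3,3]=s["position"]
    M=T@np.array(im["mount"]); im["position"]=M[:3,3]
    q=R.from_matrix(M[:3,:3]).as_quat(); im["attitude"]=np.array([q[3],q[0],q[1],q[2]])
    if name: cv2.imwrite(f"pics/{name}.png",im["frame"][:,:,::-1]); np.save(name+".npy",im,allow_pickle=True)
    return im
def load(n): return np.load(n+".npy",allow_pickle=True).item()
E
python3 - <<'E'
from h import *
t=load("top0");s=load("scene0")
print("toe",onz(t,246,294,.012),"heel",onz(t,336,297,.03),"mid",onz(t,290,295,.015))
print("box",onz(t,268,222,.045),"catch",onz(t,272,243,.045),"cam plate",onz(t,397,226,.012),"lens",onz(t,402,220,.08))
print("jar",onz(t,328,173,.075),"hammer",onz(t,203,255,.02),onz(t,190,330,.02),"half",onz(t,454,307,.007))
def crop(im,x,y,w,h,k): return cv2.resize(im["frame"][y:y+h,x:x+w,::-1],None,fx=k,fy=k,interpolation=cv2.INTER_CUBIC)
a=crop(t,230,165,200,150,4)
cv2.imwrite("pics/c1.png",a)
print({k:v for k,v in wristimg("w0").items() if k!="frame"})
E
```

```text
toe [0.43898289 0.20653341 0.012     ] heel [ 0.43484001 -0.0558595   0.03      ] mid [0.4381636  0.07772772 0.015     ]
box [0.64767156 0.14467181 0.045     ] catch [0.58658421 0.13123639 0.045     ] cam plate [ 0.6464604  -0.23568485  0.012     ] lens [ 0.65422367 -0.2382345   0.08      ]
jar [ 0.78839864 -0.02727721  0.075     ] hammer [0.55046766 0.33556216 0.02      ] [0.33420237 0.36232523 0.02      ] half [ 0.41079794 -0.40173669  0.007     ]
{'fx': 398.2862576646086, 'fy': 398.2862576646086, 'cx': 320.8658719024009, 'cy': 241.65448799933498, 'mount': array([[ 1.62367424e-03,  9.54581524e-01,  2.97945428e-01,
         7.70603173e-02],
       [ 9.99998425e-01, -1.76342917e-03,  2.00255533e-04,
         1.22754946e-03],
       [ 7.16565891e-04,  2.97944633e-01, -9.54582884e-01,
        -1.42137582e-01],
       [ 0.00000000e+00,  0.00000000e+00,  0.00000000e+00,
         1.00000000e+00]]), 'position': array([ 0.32661512, -0.48065895,  0.37268969]), 'attitude': array([ 0.84150747, -0.12756359,  0.08003974, -0.51883172])}
```

View pics/c1.png

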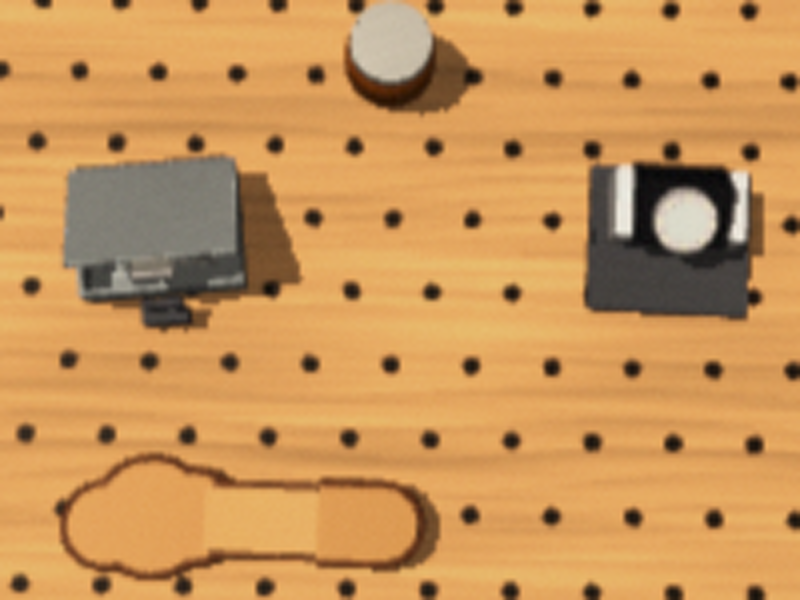

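The crop shows the cover's near edge running from about (66,265) to (240,252), and the box is slightly yawed. The lens disc is at (686,220). The sole is horizontal, with its waist between x=205 and x=318 and the light band centred at (261,522). I'm moving the wrist camera over the sole and box.

```bash
python3 -m pendant '[{"rz":6.65,"hand":0},{"rz":6.65},{"rz":6.65},{"rz":6.65},{"dx":0.012,"dy":-0.031,"dz":-0.006},{"dx":0.012,"dy":-0.031,"dz":-0.006},{"dx":0.012,"dy":-0.031,"dz":-0.006},{"dx":0.012,"dy":-0.031,"dz":-0.006},{"dx":0.012,"dy":-0.031,"dz":-0.006},{"dx":0.012,"dy":-0.031,"dz":-0.006},{"dx":0.012,"dy":-0.031,"dz":-0.006},{"dx":0.012,"dy":-0.031,"dz":-0.006}]' 60
python3 -m pendant '[{"dx":0.012,"dy":-0.031,"dz":-0.006},{"dx":0.012,"dy":-0.031,"dz":-0.006},{"dx":0.012,"dy":-0.031,"dz":-0.006},{"dx":0.012,"dy":-0.031,"dz":-0.006},{"dx":0.012,"dy":-0.031,"dz":-0.006},{"dx":0.012,"dy":-0.031,"dz":-0.006},{"dx":0.012,"dy":-0.031,"dz":-0.006},{"dx":0.012,"dy":-0.031,"dz":-0.006},{"dx":0.012,"dy":-0.031,"dz":-0.006},{"dx":0.012,"dy":-0.031,"dz":-0.006},{"dx":0},{"dx":0}]'
python3 - <<'E'
from h import *
print(manip.get_state()["qpos"]); wristimg("w1")
E
```

```text
[-1.22798844e+00  2.76466960e-01  1.50580748e+00 -6.65713513e-06
  1.36070384e+00 -1.21023587e-01]invalid input
invalid input
```

View pics/w1.png

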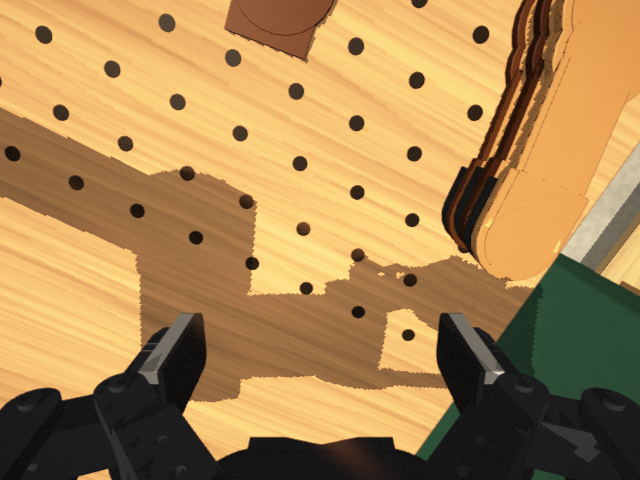

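The picture shows the arm hasn't moved and both calls were rejected, so I'll try again with every key filled in.

```bash
python3 -m pendant '[{"dx":0,"dy":0,"dz":0,"rx":0,"ry":0,"rz":6.65,"hand":0.0},{"dx":0,"dy":0,"dz":0,"rx":0,"ry":0,"rz":6.65,"hand":0.0},{"dx":0,"dy":0,"dz":0,"rx":0,"ry":0,"rz":6.65,"hand":0.0},{"dx":0,"dy":0,"dz":0,"rx":0,"ry":0,"rz":6.65,"hand":0.0}]' 60
```

```text
clock: 0.53
position: [0.2572, -0.5141, 0.231]
ee_rot: [-0.0, 1.0, -0.003, -0.0]
contact_force: [-0.1, -0.3, -0.2]
width: 0.0383
gripper_force: 0.0
```

```bash
python3 -m pendant '[{"dx":0.012,"dy":-0.031,"dz":-0.006,"rx":0,"ry":0,"rz":0,"hand":0},{"dx":0.012,"dy":-0.031,"dz":-0.006,"rx":0,"ry":0,"rz":0,"hand":0},{"dx":0.012,"dy":-0.031,"dz":-0.006,"rx":0,"ry":0,"rz":0,"hand":0},{"dx":0.012,"dy":-0.031,"dz":-0.006,"rx":0,"ry":0,"rz":0,"hand":0},{"dx":0.012,"dy":-0.031,"dz":-0.006,"rx":0,"ry":0,"rz":0,"hand":0},{"dx":0.012,"dy":-0.031,"dz":-0.006,"rx":0,"ry":0,"rz":0,"hand":0},{"dx":0.012,"dy":-0.031,"dz":-0.006,"rx":0,"ry":0,"rz":0,"hand":0},{"dx":0.012,"dy":-0.031,"dz":-0.006,"rx":0,"ry":0,"rz":0,"hand":0},{"dx":0.012,"dy":-0.031,"dz":-0.006,"rx":0,"ry":0,"rz":0,"hand":0},{"dx":0.012,"dy":-0.031,"dz":-0.006,"rx":0,"ry":0,"rz":0,"hand":0}]'
python3 -m pendant '[{"dx":0.012,"dy":-0.031,"dz":-0.006,"rx":0,"ry":0,"rz":0,"hand":0},{"dx":0.012,"dy":-0.031,"dz":-0.006,"rx":0,"ry":0,"rz":0,"hand":0},{"dx":0.012,"dy":-0.031,"dz":-0.006,"rx":0,"ry":0,"rz":0,"hand":0},{"dx":0.012,"dy":-0.031,"dz":-0.006,"rx":0,"ry":0,"rz":0,"hand":0},{"dx":0.012,"dy":-0.031,"dz":-0.006,"rx":0,"ry":0,"rz":0,"hand":0},{"dx":0.012,"dy":-0.031,"dz":-0.006,"rx":0,"ry":0,"rz":0,"hand":0},{"dx":0.012,"dy":-0.031,"dz":-0.006,"rx":0,"ry":0,"rz":0,"hand":0},{"dx":0.012,"dy":-0.031,"dz":-0.006,"rx":0,"ry":0,"rz":0,"hand":0},{"dx":0.012,"dy":-0.031,"dz":-0.006,"rx":0,"ry":0,"rz":0,"hand":0},{"dx":0.012,"dy":-0.031,"dz":-0.006,"rx":0,"ry":0,"rz":0,"hand":0},{"dx":0,"dy":0,"dz":0,"rx":0,"ry":0,"rz":0,"hand":0},{"dx":0,"dy":0,"dz":0,"rx":0,"ry":0,"rz":0,"hand":0}]'
python3 - <<'E'
from h import *
print(manip.get_state()["qpos"]); wristimg("w2")
E
```

```text
clock: 1.37
position: [0.3775, -0.2027, 0.2916]
ee_rot: [0.0, 1.0, -0.0, 0.0]
contact_force: [1.0, 0.4, 0.2]
width: -0.0003
gripper_force: 0.0
clock: 2.37
position: [0.4977, 0.1069, 0.3509]
ee_rot: [0.0, 1.0, 0.001, -0.0]
contact_force: [-0.1, -0.3, -0.5]
width: -0.0001
gripper_force: 0.0
[ 7.50664759e-02  1.29990666e-01  1.40606629e+00 -4.05688874e-04
  1.60614163e+00  1.64312895e+00]
```

View pics/w2.png

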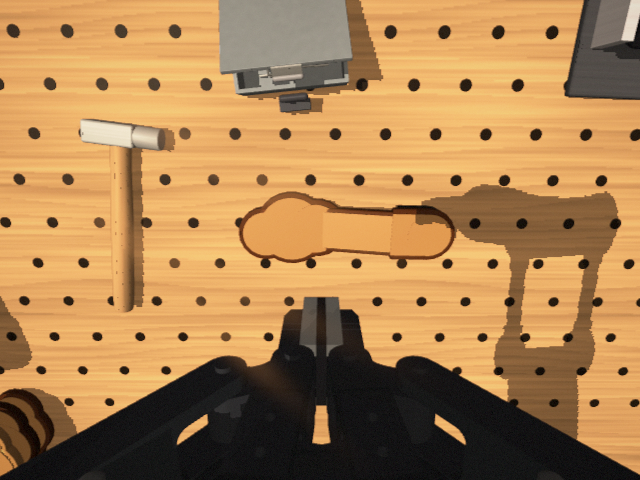

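The wrist view shows the cover's near corners at (219,73) and (352,59), the front rim at (238,95) to (350,86) and the catch at (295,102). It also shows the sole's toe at (240,230), heel end at (456,232) and seams at x≈323 and 393. Next I triangulate.

```bash
cat > m.py <<'E'
from h import *
t=load("top0");w=load("w2");s=load("scene0")
c=lambda x,y:(230+x/4,165+y/4)
for n,a,b in [("coverNL",(219,73),c(66,265)),("coverNR",(352,59),c(240,252)),("rimL",(238,95),c(82,298)),("rimR",(350,86),c(244,288)),
  ("catch",(295,103),c(168,318)),
  ("toe",(240,231),c(62,522)),("heelend",(456,232),c(424,522)),
  ("seamF far",(323,207),c(205,481)),("seamF near",(322,251),c(205,561)),("seamH far",(392,207),c(318,481)),("seamH near",(390,256),c(318,565))]:
    x,r=tri([ray(w,*a),ray(t,*b)]); print(n,np.round(x,4),np.round(r[0],4))
print("far cover top",[np.round(onz(t,*c(*p),.05),4) for p in ((70,167),(235,157))])
# sole mask wrist
hsv=cv2.cvtColor(w["frame"],cv2.COLOR_RGB2HSV)
for p in [(290,225),(350,230),(420,240),(200,240),(300,280)]: print(p,w["frame"][p[1],p[0]],hsv[p[1],p[0]])
E
python3 m.py
python3 - <<'E'
from h import *
w=load("w2"); s=load("scene0")
a=cv2.resize(w["frame"][180:275,220:475,::-1],None,fx=3,fy=3,interpolation=cv2.INTER_CUBIC)
b=cv2.resize(s["frame"][180:350,200:440,::-1],None,fx=1.8,fy=1.8,interpolation=cv2.INTER_CUBIC)
o=np.zeros((600,800,3),np.uint8); o[:285,:765]=a; o[290:290+b.shape[0],:b.shape[1]]=b
cv2.imwrite("pics/c2.png",o)
E
```

```text
coverNL [0.6086 0.1899 0.1399] 0.0008
coverNR [0.6268 0.0775 0.0832] 0.0008
rimL [0.5974 0.1964 0.0317] 0.0006
rimR [0.6056 0.0765 0.0462] 0.0009
catch [ 0.5915  0.1406 -0.0456] 0.0011
toe [ 0.4343  0.2103 -0.0018] 0.0001
heelend [ 0.4407 -0.0573  0.0264] 0.0021
seamF far [4.664e-01 1.044e-01 1.000e-04] 0.001
seamF near [ 0.4075  0.1042 -0.0022] 0.0002
seamH far [0.4686 0.0201 0.0127] 0.002
seamH near [0.4074 0.0194 0.0182] 0.001
far cover top [array([0.6908, 0.205 , 0.05  ]), array([0.7   , 0.0853, 0.05  ])]
(290, 225) [231 162  89] [ 15 157 231]
(350, 230) [237 173  97] [ 16 151 237]
(420, 240) [226 154  79] [ 15 166 226]
(200, 240) [241 183 108] [ 17 141 241]
(300, 280) [242 185 111] [ 17 138 242]
```

View pics/c2.png

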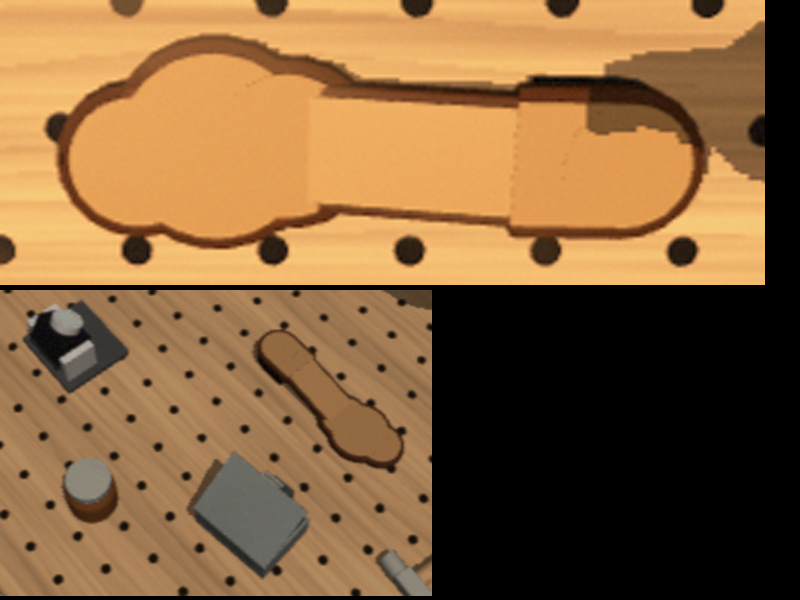

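The enlarged crops show the sole outline and both seams clearly. In the scene crop the cover's near corners are at (308,518) on the left and (233,453) on the right. I'll refine the hinge and cover with three views, and measure the camera too.

```bash
python3 - <<'E'
from h import *
t=load("top0");w=load("w2");s=load("scene0")
c=lambda x,y:(230+x/4,165+y/4)
sc=lambda x,y:(200+x/1.8,180+(y-290)/1.8)
for n,a,b,d in [("NL",(219,73),c(66,265),sc(308,518)),("NR",(352,59),c(240,252),sc(233,453))]:
    print(n,*[np.round(v,4) for v in tri([ray(w,*a),ray(t,*b),ray(s,*d)])])
for n,b,d in [("FL",c(70,167),sc(265,575)),("FR",c(235,157),sc(192,508)),("lens",c(686,220),sc(68,321)),("jar",c(392,42),sc(89,478))]:
    print(n,*[np.round(v,4) for v in tri([ray(t,*b),ray(s,*d)])])
print("rim",[np.round(onz(w,*p,.045),4) for p in ((238,91),(350,83))])
print("plate near corners",[np.round(onz(t,*c(*p),.012),4) for p in ((587,308),(747,317))],"far L",np.round(onz(t,*c(590,167),.012),4))
g=w["frame"][195:270].astype(int).sum(2)
for x in (335,345,355,365,375,385): print(x,list(g[:,x]//3))
E
```

```text
NL [0.6138 0.2023 0.0852] [0.0012 0.0033 0.0029]
NR [0.6251 0.078  0.0931] [0.0013 0.0012 0.0014]
FL [0.6912 0.2099 0.0362] [0.0032 0.0032]
FR [0.7008 0.0858 0.0452] [0.0002 0.0002]
lens [ 0.6538 -0.2365  0.0743] [0.0019 0.0019]
jar [ 0.7807 -0.0262  0.0718] [0.0017 0.0017]
rim [array([0.601, 0.194, 0.045]), array([0.6094, 0.0762, 0.045 ])]
plate near corners [array([ 0.5976, -0.1754,  0.012 ]), array([ 0.5928, -0.2939,  0.012 ])] far L [ 0.7037 -0.1776  0.012 ]
335 [np.int64(176), np.int64(179), np.int64(178), np.int64(175), np.int64(170), np.int64(176), np.int64(161), np.int64(157), np.int64(112), np.int64(80), np.int64(53), np.int64(58), np.int64(70), np.int64(61), np.int64(74), np.int64(89), np.int64(89), np.int64(100), np.int64(163), np.int64(170), np.int64(170), np.int64(172), np.int64(170), np.int64(170), np.int64(170), np.int64(170), np.int64(170), np.int64(168), np.int64(170), np.int64(169), np.int64(168), np.int64(170), np.int64(167), np.int64(168), np.int64(166), np.int64(168), np.int64(167), np.int64(169), np.int64(167), np.int64(167), np.int64(167), np.int64(168), np.int
[... 5379 characters left out ...]
p.int64(167), np.int64(166), np.int64(167), np.int64(166), np.int64(168), np.int64(167), np.int64(167), np.int64(167), np.int64(167), np.int64(167), np.int64(165), np.int64(164), np.int64(166), np.int64(167), np.int64(165), np.int64(164), np.int64(165), np.int64(166), np.int64(165), np.int64(165), np.int64(164), np.int64(163), np.int64(165), np.int64(163), np.int64(165), np.int64(164), np.int64(163), np.int64(164), np.int64(164), np.int64(99), np.int64(74), np.int64(70), np.int64(121), np.int64(174), np.int64(174), np.int64(174), np.int64(176), np.int64(177), np.int64(174), np.int64(178), np.int64(183), np.int64(182), np.int64(184), np.int64(182), np.int64(181), np.int64(181), np.int64(182)]
```

The cover's hinge is at about (.696,.148), the box yaw is about 4.3°, and the cover is about 0.55 rad open. The sole's origin is at about (.440,.063) with yaw about 0, and the lens is at (.654,-.237). I'm moving above the cover.

```bash
python3 -m pendant '[{"dx":0.0168,"dy":-0.0046,"dz":0.028,"rx":0,"ry":0,"rz":0,"hand":0},{"dx":0.0168,"dy":-0.0046,"dz":0.028,"rx":0,"ry":0,"rz":0,"hand":0},{"dx":0.0168,"dy":-0.0046,"dz":0.028,"rx":0,"ry":0,"rz":0,"hand":0},{"dx":0.0168,"dy":-0.0046,"dz":0.028,"rx":0,"ry":0,"rz":0,"hand":0},{"dx":0.0168,"dy":-0.0046,"dz":0.028,"rx":0,"ry":0,"rz":0,"hand":0},{"dx":0.0168,"dy":-0.0046,"dz":0.028,"rx":0,"ry":0,"rz":0,"hand":0},{"dx":0.0168,"dy":-0.0046,"dz":0.028,"rx":0,"ry":0,"rz":0,"hand":0},{"dx":0.0168,"dy":-0.0046,"dz":0.028,"rx":0,"ry":0,"rz":0,"hand":0},{"dx":0,"dy":0,"dz":0,"rx":0,"ry":0,"rz":0,"hand":0},{"dx":0,"dy":0,"dz":0,"rx":0,"ry":0,"rz":0,"hand":0}]'
```

```text
clock: 3.25
position: [0.6305, 0.1404, 0.1251]
ee_rot: [0.001, 1.0, -0.001, -0.003]
contact_force: [0.1, -0.9, 0.0]
width: -0.0002
gripper_force: 0.0
```

```bash
python3 -m pendant '[{"dx":0,"dy":0,"dz":0.006,"rx":0,"ry":0,"rz":0,"hand":0},{"dx":0,"dy":0,"dz":0.006,"rx":0,"ry":0,"rz":0,"hand":0},{"dx":0,"dy":0,"dz":0.006,"rx":0,"ry":0,"rz":0,"hand":0},{"dx":0,"dy":0,"dz":0.006,"rx":0,"ry":0,"rz":0,"hand":0},{"dx":-0.001,"dy":0,"dz":0.006,"rx":0,"ry":0,"rz":0,"hand":0},{"dx":-0.001,"dy":0,"dz":0.006,"rx":0,"ry":0,"rz":0,"hand":0},{"dx":-0.001,"dy":0,"dz":0.006,"rx":0,"ry":0,"rz":0,"hand":0},{"dx":-0.002,"dy":0,"dz":0.006,"rx":0,"ry":0,"rz":0,"hand":0},{"dx":-0.002,"dy":0,"dz":0.005,"rx":0,"ry":0,"rz":0,"hand":0}]'
```

```text
clock: 4.0
position: [0.6247, 0.1422, 0.0736]
ee_rot: [0.0, 1.0, -0.0, -0.0]
contact_force: [-0.0, -0.4, 1.4]
width: -0.0001
gripper_force: 0.7
```

```bash
python3 -m pendant '[{"dx":-0.001,"dy":0,"dz":0.004,"rx":0,"ry":0,"rz":0,"hand":0},{"dx":-0.001,"dy":0,"dz":0.004,"rx":0,"ry":0,"rz":0,"hand":0},{"dx":-0.001,"dy":0,"dz":0.004,"rx":0,"ry":0,"rz":0,"hand":0},{"dx":-0.001,"dy":0,"dz":0.003,"rx":0,"ry":0,"rz":0,"hand":0}]'
python3 -m pendant '[{"dx":-0.001,"dy":0,"dz":0.002,"rx":0,"ry":0,"rz":0,"hand":0},{"dx":0,"dy":0,"dz":0.002,"rx":0,"ry":0,"rz":0,"hand":0},{"dx":0,"dy":0,"dz":0.002,"rx":0,"ry":0,"rz":0,"hand":0},{"dx":0,"dy":0,"dz":0,"rx":0,"ry":0,"rz":0,"hand":0}]'
```

```text
clock: 4.33
position: [0.621, 0.1422, 0.0589]
ee_rot: [0.0, 1.0, -0.0, 0.0]
contact_force: [0.7, -1.6, 2.4]
width: 0.0004
gripper_force: 0.9
clock: 4.67
position: [0.6204, 0.1421, 0.0542]
ee_rot: [0.0, 1.0, -0.0, 0.001]
contact_force: [-1.2, -1.5, 5.9]
width: -0.0001
gripper_force: 3.0
```

```bash
python3 -m pendant '[{"dx":0,"dy":0,"dz":0.002,"rx":0,"ry":0,"rz":0,"hand":0},{"dx":0,"dy":0,"dz":0.002,"rx":0,"ry":0,"rz":0,"hand":0},{"dx":0,"dy":0,"dz":0,"rx":0,"ry":0,"rz":0,"hand":0}]'
python3 -m pendant '[{"dx":0,"dy":0,"dz":0.001,"rx":0,"ry":0,"rz":0,"hand":0},{"dx":0,"dy":0,"dz":0.001,"rx":0,"ry":0,"rz":0,"hand":0},{"dx":0,"dy":0,"dz":0,"rx":0,"ry":0,"rz":0,"hand":0}]'
```

```text
clock: 4.92
position: [0.62, 0.1422, 0.05]
ee_rot: [0.0, 1.0, -0.0, 0.0]
contact_force: [-1.1, -1.6, 5.0]
width: -0.0007
gripper_force: 2.7
clock: 5.17
position: [0.62, 0.1422, 0.0497]
ee_rot: [0.0, 1.0, -0.0, 0.001]
contact_force: [-4.3, -1.6, 16.0]
width: -0.0001
gripper_force: 7.6
```

The force dropped and then met a hard stop at z=.050, so the catch has snapped. I'll lift, and start turning and opening the hand.

```bash
python3 -m pendant '[{"dx":0,"dy":0,"dz":0.001,"rx":0,"ry":0,"rz":0,"hand":0},{"dx":0,"dy":0,"dz":0,"rx":0,"ry":0,"rz":0,"hand":0},{"dx":0,"dy":0,"dz":-0.02,"rx":0,"ry":0,"rz":0,"hand":0},{"dx":0,"dy":0,"dz":-0.04,"rx":0,"ry":0,"rz":0,"hand":0},{"dx":0,"dy":0,"dz":-0.04,"rx":0,"ry":0,"rz":0,"hand":0},{"dx":-0.01,"dy":0,"dz":-0.04,"rx":0,"ry":0,"rz":0,"hand":0},{"dx":-0.03,"dy":0,"dz":-0.02,"rx":0,"ry":0,"rz":0,"hand":0},{"dx":-0.04,"dy":0,"dz":0,"rx":0,"ry":0,"rz":0,"hand":0},{"dx":-0.04,"dy":0.01,"dz":0,"rx":0,"ry":0,"rz":0,"hand":0.0},{"dx":0,"dy":0,"dz":0,"rx":0,"ry":0,"rz":0,"hand":0},{"dx":0,"dy":0,"dz":0,"rx":0,"ry":0,"rz":0,"hand":0}]'
python3 - <<'E'
from h import *
w=wristimg("w3"); t=manip.get_image("top"); print(w["position"])
s=manip.get_image("scene")
o=np.zeros((600,800,3),np.uint8)
o[:360,:480]=cv2.resize(w["frame"],(480,360),interpolation=cv2.INTER_AREA)[:,:,::-1]
o[365:585,:240]=cv2.resize(t["frame"][195:250,240:300],(240,220),interpolation=cv2.INTER_CUBIC)[:,:,::-1]
o[365:585,250:510]=cv2.resize(s["frame"][260:348,296:400],(260,220),interpolation=cv2.INTER_CUBIC)[:,:,::-1]
cv2.imwrite("pics/c3.png",o)
E
```

```text
clock: 6.08
position: [0.4971, 0.1325, 0.206]
ee_rot: [-0.0, 1.0, -0.0, -0.001]
contact_force: [0.3, 0.2, 0.2]
width: -0.0
gripper_force: 0.0
[0.57481717 0.13172838 0.34799405]
```

View pics/c3.png

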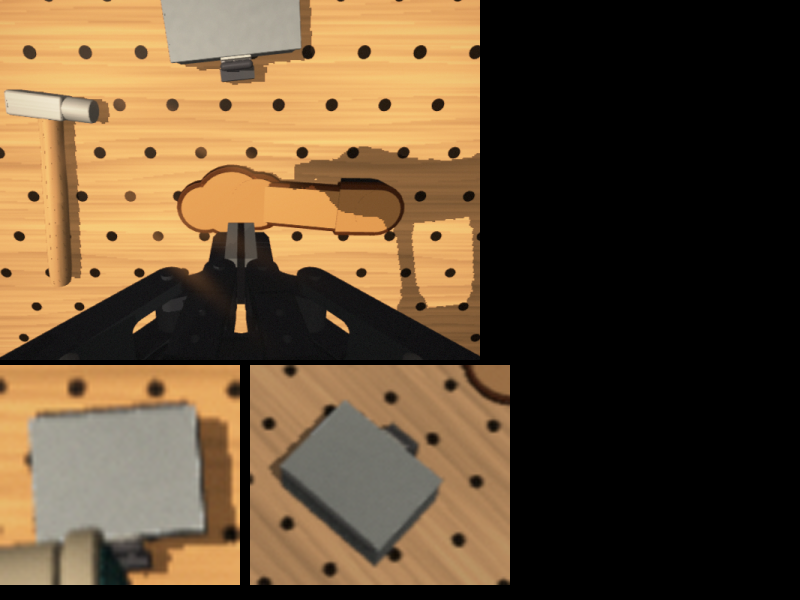

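The cover lies flat under the catch, with the hammer and sole untouched. In this composite the toe tip is at (177,206), the heel end at (404,207) and the near end of the heel seam at (336,230). I'll combine these with the earlier views for the sole.

```bash
python3 - <<'E'
from h import *
t=load("top0");w=load("w2");v=load("w3");s=load("scene0")
c=lambda x,y:(230+x/4,165+y/4); k=lambda x,y:(220+x/3,180+y/3); m=lambda x,y:(x*4/3,y*4/3)
sc=lambda x,y:(200+x/1.8,180+(y-290)/1.8)
for n,a,b,e,z in [("toe",k(60,155),m(177,206),c(62,522),.01),("heel",k(704,155),m(404,207),c(424,522),.028),("seamHnear",k(510,220),m(336,230),c(318,562),.03),("seamHfar",k(518,100),m(340,190),c(318,485),.03),
 ("seamFnear",k(308,207),m(264,221),c(205,556),.012),("seamFfar",k(310,95),m(267,184),c(205,485),.012)]:
    x,r=tri([ray(w,*a),ray(v,*b),ray(t,*e)]); print(n,np.round(x,4),np.round(r,4),np.round(onz(w,*a,z),4),np.round(onz(v,*b,z),4),np.round(onz(t,*e,z),4))
# sole colour in w3: edges along columns
E
```

```text
toe [0.4346 0.2098 0.0038] [0.0006 0.0011 0.0006] [0.4368 0.208  0.01  ] [0.437  0.2095 0.01  ] [0.4346 0.2082 0.01  ]
heel [ 0.4411 -0.0574  0.0245] [0.0011 0.0015 0.0025] [ 0.4431 -0.0564  0.028 ] [ 0.4435 -0.0564  0.028 ] [ 0.4391 -0.0559  0.028 ]
seamHnear [0.411  0.0188 0.0216] [0.0018 0.0018 0.0023] [0.4157 0.0209 0.03  ] [0.4151 0.0198 0.03  ] [0.4095 0.0199 0.03  ]
seamHfar [0.4651 0.0206 0.03  ] [0.001  0.0005 0.0009] [0.4661 0.0206 0.03  ] [0.4648 0.0201 0.03  ] [0.4643 0.021  0.03  ]
seamFnear [ 4.114e-01  1.032e-01 -4.000e-04] [0.0007 0.0013 0.0007] [0.4149 0.1036 0.012 ] [0.4181 0.1032 0.012 ] [0.4118 0.1028 0.012 ]
seamFfar [0.4639 0.1027 0.0105] [0.0008 0.0025 0.0018] [0.4636 0.1031 0.012 ] [0.466  0.1008 0.012 ] [0.4631 0.1042 0.012 ]
```

The sole's origin is at about (.440,.063), yaw about 0. I'll grip at y≈.057.

```bash
python3 -m pendant '[{"dx":-0.019,"dy":0.0255,"dz":0,"rx":0,"ry":0,"rz":0,"hand":0.0854},{"dx":-0.019,"dy":0.0255,"dz":0,"rx":0,"ry":0,"rz":0,"hand":0.0854},{"dx":-0.019,"dy":0.0255,"dz":0,"rx":0,"ry":0,"rz":0,"hand":0.0854},{"dx":0,"dy":0,"dz":0,"rx":0,"ry":0,"rz":-7,"hand":0.0854},{"dx":0,"dy":0,"dz":0,"rx":0,"ry":0,"rz":-7,"hand":0.0854},{"dx":0,"dy":0,"dz":0,"rx":0,"ry":0,"rz":-7,"hand":0.0854},{"dx":0,"dy":0,"dz":0,"rx":0,"ry":0,"rz":-7,"hand":0.0854},{"dx":0,"dy":0,"dz":0,"rx":0,"ry":0,"rz":-7,"hand":0.0854},{"dx":0,"dy":0,"dz":0,"rx":0,"ry":0,"rz":-7,"hand":0.0854},{"dx":0,"dy":0,"dz":0,"rx":0,"ry":0,"rz":-7,"hand":0.0854},{"dx":0,"dy":0,"dz":0,"rx":0,"ry":0,"rz":-7,"hand":0.0854}]'
python3 -m pendant '[{"dx":0,"dy":0,"dz":0,"rx":0,"ry":0,"rz":-7,"hand":0.0854},{"dx":0,"dy":0,"dz":0,"rx":0,"ry":0,"rz":-7,"hand":0.0854},{"dx":0,"dy":0,"dz":0,"rx":0,"ry":0,"rz":-7,"hand":0.0854},{"dx":0,"dy":0,"dz":0,"rx":0,"ry":0,"rz":-7,"hand":0.0854},{"dx":0,"dy":0,"dz":0,"rx":0,"ry":0,"rz":-6,"hand":0.0854},{"dx":0,"dy":0,"dz":0.03,"rx":0,"ry":0,"rz":0,"hand":0.0854},{"dx":0,"dy":0,"dz":0.03,"rx":0,"ry":0,"rz":0,"hand":0.0854},{"dx":0,"dy":0,"dz":0.03,"rx":0,"ry":0,"rz":0,"hand":0.0854},{"dx":0,"dy":0,"dz":0.03,"rx":0,"ry":0,"rz":0,"hand":0.0854},{"dx":0,"dy":0,"dz":0,"rx":0,"ry":0,"rz":0,"hand":0.0854},{"dx":0,"dy":0,"dz":0,"rx":0,"ry":0,"rz":0,"hand":0.0854}]'
python3 - <<'E'
from h import *
print(manip.get_state()["qpos"]); wristimg("w4")
E
```

```text
clock: 7.15
position: [0.4449, 0.0559, 0.2062]
ee_rot: [0.0, 0.882, 0.472, 0.0]
contact_force: [-0.6, 0.1, -0.4]
width: 0.0854
gripper_force: 0.0
clock: 8.07
position: [0.4432, 0.0559, 0.0852]
ee_rot: [-0.001, 0.707, 0.707, -0.001]
contact_force: [0.2, -0.7, -0.3]
width: 0.0854
gripper_force: 0.0
[-3.05732109e-02  2.26780967e-01  1.98650505e+00  2.27317286e-05
  9.31688539e-01 -2.99191003e-02]
```

View pics/w4.png

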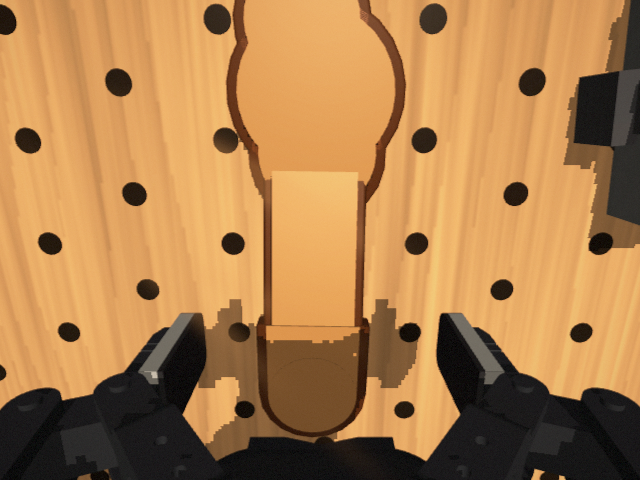

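The view shows the waist centred at column 315, midway between the fingers and about 2 mm to the -x side, with yaw about 0 and seams at rows 171 and 326. I'll descend.

```bash
python3 -m pendant '[{"dx":0,"dy":-0.002,"dz":0.02,"rx":0,"ry":0,"rz":0,"hand":0.0854},{"dx":0,"dy":0,"dz":0.02,"rx":0,"ry":0,"rz":0,"hand":0.0854},{"dx":0,"dy":0,"dz":0.02,"rx":0,"ry":0,"rz":0,"hand":0.0854},{"dx":0,"dy":0,"dz":0.012,"rx":0,"ry":0,"rz":0,"hand":0.0854},{"dx":0,"dy":0,"dz":0.01,"rx":0,"ry":0,"rz":0,"hand":0.0854},{"dx":0,"dy":0,"dz":0,"rx":0,"ry":0,"rz":0,"hand":0.0854},{"dx":0,"dy":0,"dz":0,"rx":0,"ry":0,"rz":0,"hand":0.0854}]'
```

```text
clock: 8.7
position: [0.443, 0.0559, 0.0055]
ee_rot: [0.001, 0.707, 0.707, 0.001]
contact_force: [0.3, -0.6, -0.9]
width: 0.0852
gripper_force: 0.0
```

```bash
python3 -m pendant '[{"dx":0,"dy":-0.001,"dz":0.003,"rx":0,"ry":0,"rz":0,"hand":0.0854},{"dx":0,"dy":0,"dz":0.001,"rx":0,"ry":0,"rz":0,"hand":0.07},{"dx":0,"dy":0,"dz":0,"rx":0,"ry":0,"rz":0,"hand":0.06},{"dx":0,"dy":0,"dz":0,"rx":0,"ry":0,"rz":0,"hand":0.04},{"dx":0,"dy":0,"dz":0,"rx":0,"ry":0,"rz":0,"hand":0.02},{"dx":0,"dy":0,"dz":0,"rx":0,"ry":0,"rz":0,"hand":0.02},{"dx":0,"dy":0,"dz":0,"rx":0,"ry":0,"rz":0,"hand":0.02}]' 60
python3 -m pendant '[{"dx":0,"dy":0,"dz":0,"rx":0,"ry":0,"rz":0,"hand":0.0},{"dx":0,"dy":0,"dz":0,"rx":0,"ry":0,"rz":0,"hand":0.0},{"dx":0,"dy":0,"dz":-0.003,"rx":0,"ry":0,"rz":0,"hand":0.0},{"dx":0,"dy":0,"dz":-0.005,"rx":0,"ry":0,"rz":0,"hand":0.0},{"dx":0,"dy":0,"dz":-0.005,"rx":0,"ry":0,"rz":0,"hand":0.0},{"dx":0,"dy":0,"dz":0,"rx":0,"ry":0,"rz":0,"hand":0.0}]' 90
```

```text
clock: 9.28
position: [0.44, 0.0559, 0.0012]
ee_rot: [0.0, 0.707, 0.707, 0.0]
contact_force: [-2.1, -0.3, 7.5]
width: 0.0546
gripper_force: 62.1
clock: 9.78
position: [0.4406, 0.0559, 0.0141]
ee_rot: [0.001, 0.707, 0.707, 0.001]
contact_force: [0.7, -0.1, -2.9]
width: 0.0535
gripper_force: 95.2
```

Gripped at 54 mm and carrying about 2 N, as expected. Next I'll lift, carry it across and tilt by -30° about tool x.

```bash
python3 -m pendant '[{"dx":0,"dy":0,"dz":-0.02,"rx":0,"ry":0,"rz":0,"hand":0},{"dx":0,"dy":0,"dz":-0.03,"rx":0,"ry":0,"rz":0,"hand":0},{"dx":0,"dy":0,"dz":-0.035,"rx":0,"ry":0,"rz":0,"hand":0},{"dx":0,"dy":0,"dz":-0.035,"rx":0,"ry":0,"rz":0,"hand":0},{"dx":0,"dy":0,"dz":-0.035,"rx":0,"ry":0,"rz":0,"hand":0},{"dx":0,"dy":0,"dz":-0.03,"rx":0,"ry":0,"rz":0,"hand":0},{"dx":0,"dy":0,"dz":-0.02,"rx":0,"ry":0,"rz":0,"hand":0},{"dx":0,"dy":0,"dz":0,"rx":0,"ry":0,"rz":0,"hand":0},{"dx":0,"dy":0,"dz":0,"rx":0,"ry":0,"rz":0,"hand":0},{"dx":0,"dy":0,"dz":0,"rx":0,"ry":0,"rz":0,"hand":0}]'
python3 -m pendant '[{"dx":-0.012,"dy":0.005,"dz":0,"rx":0,"ry":0,"rz":0,"hand":0},{"dx":-0.025,"dy":0.01,"dz":0,"rx":0,"ry":0,"rz":0,"hand":0},{"dx":-0.03,"dy":0.014,"dz":0,"rx":0,"ry":0,"rz":0,"hand":0},{"dx":-0.03,"dy":0.014,"dz":0,"rx":0,"ry":0,"rz":0,"hand":0},{"dx":-0.03,"dy":0.014,"dz":0,"rx":0,"ry":0,"rz":0,"hand":0},{"dx":-0.03,"dy":0.014,"dz":0,"rx":0,"ry":0,"rz":0,"hand":0},{"dx":-0.03,"dy":0.014,"dz":0,"rx":0,"ry":0,"rz":0,"hand":0},{"dx":-0.03,"dy":0.014,"dz":0,"rx":0,"ry":0,"rz":0,"hand":0},{"dx":-0.03,"dy":0.014,"dz":0,"rx":0,"ry":0,"rz":0,"hand":0},{"dx":-0.025,"dy":0.01,"dz":0,"rx":0,"ry":0,"rz":0,"hand":0},{"dx":-0.02,"dy":0.006,"dz":0,"rx":0,"ry":0,"rz":1,"hand":0},{"dx":-0.006,"dy":0.003,"dz":0,"rx":0,"ry":0,"rz":1,"hand":0}]'
python3 -m pendant '[{"dx":0,"dy":0,"dz":0,"rx":-3,"ry":0,"rz":0,"hand":0},{"dx":0,"dy":0,"dz":0,"rx":-5,"ry":0,"rz":0,"hand":0},{"dx":0,"dy":0,"dz":0,"rx":-5,"ry":0,"rz":0,"hand":0},{"dx":0,"dy":0,"dz":0,"rx":-5,"ry":0,"rz":0,"hand":0},{"dx":0,"dy":0,"dz":0,"rx":-5,"ry":0,"rz":0,"hand":0},{"dx":0,"dy":0,"dz":0,"rx":-4,"ry":0,"rz":0,"hand":0},{"dx":0,"dy":0,"dz":0,"rx":-3,"ry":0,"rz":0,"hand":0},{"dx":0,"dy":0,"dz":0,"rx":0,"ry":0,"rz":0,"hand":0},{"dx":0,"dy":0,"dz":0,"rx":0,"ry":0,"rz":0,"hand":0},{"dx":0,"dy":0,"dz":0,"rx":0,"ry":0,"rz":0,"hand":0}]'
python3 - <<'E'
from h import *
s=manip.get_state();Rm=q2R(s["ee_rot"]).as_matrix();print(np.round(Rm,3),s["qpos"])
w=wristimg("w5");t=manip.get_image("top");c=manip.get_image("scene")
np.save("top5.npy",t,allow_pickle=True);np.save("scene5.npy",c,allow_pickle=True)
o=np.zeros((600,800,3),np.uint8)
o[:300,:400]=cv2.resize(w["frame"],(400,300),interpolation=cv2.INTER_AREA)[:,:,::-1]
o[:300,400:]=cv2.resize(t["frame"][150:300,300:500],(400,300),interpolation=cv2.INTER_CUBIC)[:,:,::-1]
o[300:,:600]=cv2.resize(c["frame"][70:320,150:450],(600,500),interpolation=cv2.INTER_CUBIC)[:300,:,::-1]
cv2.imwrite("pics/c5.png",o)
E
```

```text
clock: 10.62
position: [0.4385, 0.056, 0.2167]
ee_rot: [-0.001, 0.707, 0.707, -0.001]
contact_force: [-0.4, 0.4, -3.5]
width: 0.054
gripper_force: 96.4
clock: 11.62
position: [0.5714, -0.2454, 0.2146]
ee_rot: [-0.002, 0.721, 0.693, -0.001]
contact_force: [-0.5, 0.3, -3.2]
width: 0.0543
gripper_force: 96.2
clock: 12.45
position: [0.5717, -0.2419, 0.2177]
ee_rot: [0.185, 0.695, 0.671, 0.179]
contact_force: [0.7, -0.4, -2.4]
width: 0.054
gripper_force: 96.3
[[ 0.035  0.866  0.498]
 [ 0.999 -0.031 -0.017]
 [ 0.001  0.498 -0.867]] [-0.69632975  0.1438878   1.84537384  0.45132331  0.7793381  -0.92521934]
```

View pics/c5.png

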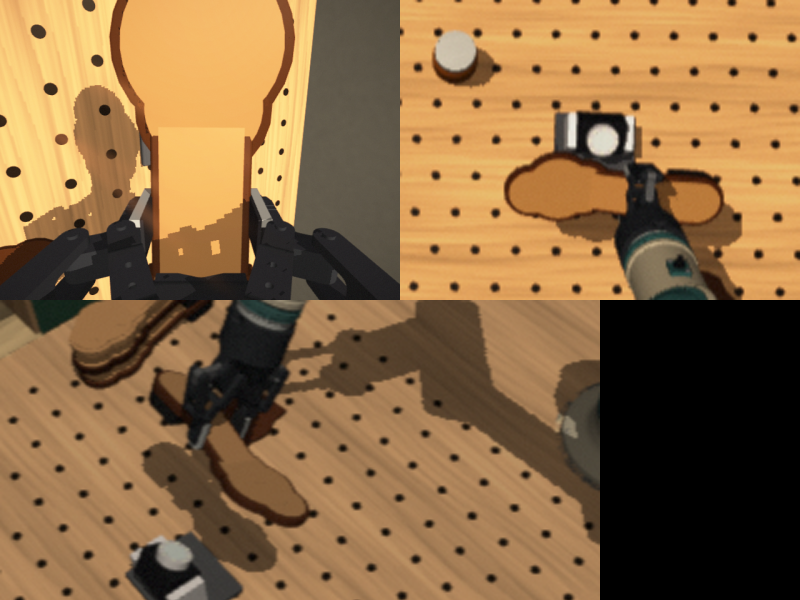

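The composite shows the sole held across the waist, with its toe at (505,190) and heel end at (724,195) in the top crop, and at (308,515) and (153,385) in the scene crop. I'll triangulate both ends and compare with the goal.

```bash
python3 - <<'E'
from h import *
t=load("top5");s=load("scene5");w=load("w5")
T=lambda x,y:(300+(x-400)/2,150+y/2); S=lambda x,y:(150+x/2,70+(y-300)/2)
st=manip.get_state();Rm=q2R(st["ee_rot"]).as_matrix();p=st["position"]
exp=lambda x,y,z: p+Rm@np.array([x+.0075,-y,.001-z])   # sole coords -> world (tool x=sole x, y,z flipped)
for n,a,b,e in [("toe",T(505,190),S(308,515),(.147,.007,.008)),("heel",T(724,195),S(153,385),(-.12,0,.027)),("lens",T(603,140),S(175,553),None)]:
    print(n,*[np.round(v,4) for v in tri([ray(t,*a),ray(s,*b)])],"expected",None if e is None else np.round(exp(*e),4))
print("lens onz",onz(t,*T(603,140),.08), onz(s,*S(175,553),.08))
M=np.array(w["mount"]);Mi=np.linalg.inv(M)
for n,e in [("seamF +y",(.041,.025,.012)),("seamF -y",(.041,-.025,.012))]:
    c=Mi@np.array([e[0]+.0075,-e[1],.001-e[2],1]); print(n,"px expected",(w["cx"]-w["fx"]*c[0]/c[2])*.625,(w["cy"]+w["fy"]*c[1]/c[2])*.625)
E
```

```text
toe [ 0.5634 -0.0847  0.2338] [0.0046 0.0046] expected [ 0.5683 -0.0875  0.221 ]
heel [ 0.5665 -0.3624  0.2181] [0.0008 0.0008] expected [ 0.5557 -0.3542  0.241 ]
lens [ 0.6537 -0.2363  0.0774] [0.0013 0.0013] expected None
lens onz [ 0.65420152 -0.23682141  0.08      ] [ 0.65369762 -0.233547    0.08      ]
seamF +y px expected 151.8683241092774 126.73693439568979
seamF -y px expected 245.67657880837228 126.83117695083462
```

The wrist seam sits where a level grasp predicts it, but the end points triangulate noisily. As a last check I'll draw the expected sole points, for pitch 0 and for the pitched case, over all the views.

```bash
python3 - <<'E'
from h import *
st=manip.get_state();Rm=q2R(st["ee_rot"]).as_matrix();p=st["position"]
t=load("top5");s=load("scene5");w=load("w5")
def W(pt,a):
    x,y,z=pt; q=R.from_euler('y',-a,degrees=True).apply([x+.008,y,z-.015])+[-.008,0,.015]
    return p+Rm@np.array([q[0]+.0075,-q[1],.001-q[2]])
def proj(im,P):
    c=q2R(im["attitude"]).inv().apply(P-im["position"]); return im["cx"]-im["fx"]*c[0]/c[2],im["cy"]+im["fy"]*c[1]/c[2]
pts=[(.147,.007,.012),(.147,.007,0),(-.12,0,.03),(-.12,0,0),(.041,.025,.012),(.041,-.025,.012),(-.09,.032,.03),(-.09,-.032,.03)]
o=np.zeros((600,800,3),np.uint8)
for im,(x0,y0,ww,hh),k,(ox,oy) in [(w,(100,0,400,340),1,(0,0)),(t,(340,215,133,60),3,(400,0)),(s,(215,90,100,100),3,(400,300)),]:
    a=cv2.resize(im["frame"][y0:y0+hh,x0:x0+ww,::-1],None,fx=k,fy=k,interpolation=cv2.INTER_CUBIC)
    for ang,col in ((0,(0,255,0)),(7,(255,0,255))):
        for q in pts:
            u,v=proj(im,W(q,ang)); cv2.circle(a,(int(round((u-x0+.5)*k)),int(round((v-y0+.5)*k))),2,col,-1)
    o[oy:oy+a.shape[0],ox:ox+a.shape[1]]=a[:600-oy,:800-ox]
cv2.imwrite("pics/c6.png",o)
E
```

```text
(no output)
```

View pics/c6.png

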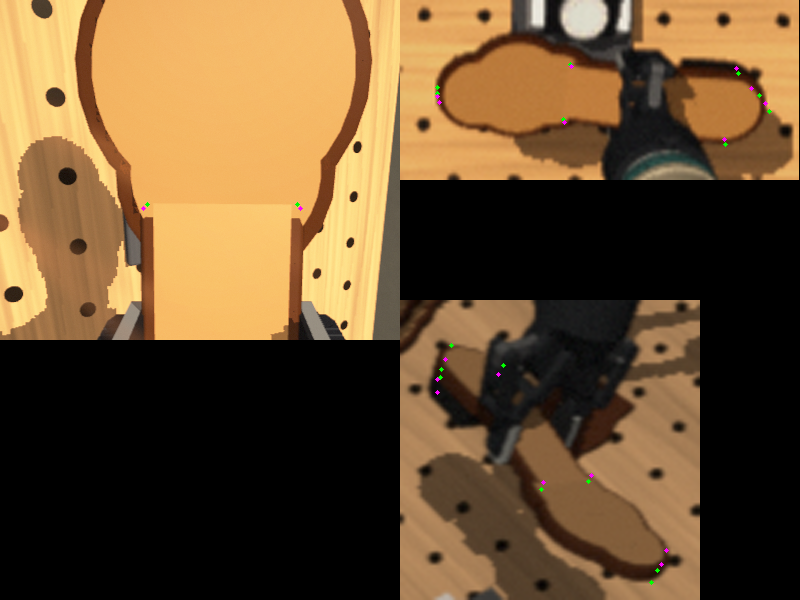

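The level (green) markers fall on the sole's toe, heel end and seam in all views, so it is square in the hand and its middle is within a few mm of the view point. I'm handing it in.

```bash
python3 -c "
from rig import manip
s=manip.get_state();print(s['clock'],s['position'],s['qd'].round(3),s['gripper_force']);print(manip.sign_off())"
```

```text
12.6 [ 0.57253336 -0.24222235  0.21844761] [-0.003 -0.002  0.     0.004  0.    -0.005] 96.32383704185486
the job is handed in; nothing more can be done
None
```

The tack box cover is snapped shut and the sole is held, steady, about 160 mm in front of the camera lens; the job was handed in at 12.6 s, with no verdict returned.

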